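# Load specimen carriers into the microscope's spring magazine

## Robot

A 7-joint arm with a two-finger parallel gripper is mounted at the origin on the work surface. World frame = base frame: x ahead of the robot, y to its left, z up, the work surface at z = 0. Lengths are in mm, angles in rad, forces in N, time in s.
With the tool pointing down it reaches from about 400 to 875 mm from the base axis. Payload 4.4 kg.
Tool frame: the origin (TCP) lies between the finger pads; the fingertips stand ctrl.tip_reach ahead of it and the grasp point (between the pads) lies 8 mm behind it (ctrl.tip_reach is the distance from the TCP to the fingertips, in mm); z points along the fingers, y is the direction in which the jaws open and shut (so a half turn about z gives the same grasp; the last joint's range is limited). The gripper opens to 85 mm and grips with 20 to 120 N. Pads are 22 mm wide; open, the fingers measure 114 mm over their backs; the gripper's body (76 mm by 85 mm) begins 54 mm behind the grasp point. The pads swing forward as they close: fully open they stand 13 mm farther back than shut.
Start: joints at [-1.204, 0.628, 0.038, 1.517, -0.027, 0.996, -0.02], TCP at [272.598, 590.092, 211.513] pointing down, gripper open.
Joint ranges: [-3.06, 3.06], [-0.37, 2.12], [-1.25, 1.32], [0.18, 2.47], [-1.1, 4.24], [0.23, 1.98], [-2.94, 2.94]. Speed limits (rad/s): [2.57, 2.57, 3.14, 3.14, 3.14, 3.14, 3.14].

## Interface

Orientations are given as [roll, pitch, yaw] about the fixed x, y, z axes, in that order (R = Rz(yaw) Ry(pitch) Rx(roll)).
In Python, from cell import status, viewer, order, ctrl gives the robot as it stands.
- The arm moves only by the tool play_rows, never from a script. Its argument "series" is a list of rows, each a list of 5 numbers: the shift along the tool's x, y, z in cm, then the turn about the tool's z in degrees, then the closure, from 0 (fully open) to 1 (shut). In form: [[x, y, z, yaw, gripper], ...]. A call has 1 to 8 rows; each row is the pose to reach, as a shift and turn from the pose commanded when the call began, along the tool's axes at that moment; what a row does not reach only later rows make up. A row lasts 1/10 s, in which the tool goes at most 50 mm and 8.59 degrees, less where a joint would pass 70% of its speed; a pose out of reach is approached as far as the arm can. A call with a gripper value outside its range is refused whole. The fingers move at their own pace and stop on an object; the grip force is fixed at half the most. Time passes only in rows, so rows that repeat a pose let the fingers close. It gives the time, the measured TCP pose, the force and the opening at its end, in the units of the state.
- status.read_state(): the state, without advancing time (a new reading comes with each control period).
- viewer.get_image(name): name is "scene" or "top" or "wrist"; returns a dict with "img" (420x560x3 uint8, red, green, blue), "vfov" (degrees; the focal length in pixels is half the picture's height over the tangent of half this angle, whatever the lens; pixels are square), "cx", "cy" (the principal point, pixels), "dist_coeffs" ([k1, k2, p1, p2, k3] as OpenCV has them; the pictures are not rectified), "rvec" (rotation vector, rad) and "tvec" (3), from world to camera coordinates, as OpenCV has them; the wrist camera has in their place "tool_from_camera" (4x4, takes a point from camera to tool coordinates, whose origin is the TCP and whose axes are the flange's). Camera axes: x right, y down, z forward; pixel columns grow to the right and rows downward; lengths in mm; the calibration is good to about 2 mm. A picture is of the moment at which its call begins: read the wrist's pose just before it. There is no depth.
- order.finish_job(): hands the job in, once; it reports no verdict.
The state is a dict: "clock": time; "qpos": joint angles; "qd": joint speeds; "tau": joint torques, N m; "eef_pos": TCP position; "tool_rot": TCP orientation; "force": force on the tool from outside, world axes, zero at the start; "torque": the same for the moment, N m; "width": finger opening in mm.
Only numpy, scipy, OpenCV 4.12 (cv2) and the standard library are available. Lean on these libraries where they do the work, as an engineer would, in place of code of your own. Each camera call takes 0.05 s, during which the arm holds its last target. There are 200 camera calls.

## Task

Load the two oblong specimen carriers, one after the other and lying flat, into the spring-loaded magazine: press each one down gently until it has snapped under both retaining lips and stays there when let go. Stop pushing as soon as it resists at the bottom, so as not to strain the magazine, and leave the square carrier, the dish, the jar and the hand lens where they are.

Things in the scene. Friction and masses are not known exactly. Their poses are not given: they have to be found in the camera images.
- carrier_a_center (a point): a grey plastic specimen carrier: flat rectangular plate 60 (its x) x 36 (its y) x 16 mm (z), 45 g give or take a third, with a paper window and an insect on top; lies flat on the table. Point at its centre, 8 mm above its underside. The same when turned half round or upside down
- carrier_b_center (a point): a grey plastic specimen carrier: flat rectangular plate 60 (its x) x 36 (its y) x 16 mm (z), 45 g give or take a third, with a paper window and an insect on top; lies flat on the table. Point at its centre, 8 mm above its underside. The same when turned half round or upside down (identical to the other; either may go first)
- magazine: the magazine's stand, fixed: white base plate 150 (x) x 70 (y) x 8 mm, two steel posts, and on them a white head with the well. Origin: centre of the base's underside, on the table; the well's axis is z. A carrier goes in flat, long side along x, either way round. The head is clamped anywhere within +-10 mm of its middle height, which NO pose here tells: find it by touch
- mouth_middle (a point): on the well's axis, 90 mm above the table: top of the black flared guides if the head is at its middle height (all heights here are for that; the head's parts shift together). The flare is 10 mm high and widens the mouth some 4 mm each way. Below it the well is 62 x 38 mm, with walls only at its x ends, wrapping 10 mm round the corners; the middle 50 mm of both long sides is open
- well_middle (a point): on the well's axis at 70 mm: flat underside of the two lips. Each stands 4 mm into the well at an x end, 20 mm wide, with a ramp on top from 72 mm at its tip to 79 mm at the wall. A carrier's underside meets the ramps at about 77 mm; about 23.5 mm lower its top has passed and the lips snap back over it. This takes up to about 15 N; over 25 N on the stack strains the magazine
- follower (a joint): the spring plate that carries the stack: metres pressed down, 0 = empty (its top at 68 mm), 0.0325 = hard stop (top at 35.5 mm). Pushes up with 2 N at 0, 5 N at the stop. The first carrier can go 18 mm deeper than needed to latch, the second only 2.5 mm. Let go, the stack rises against the lips: top carrier's centre at 62 mm, lower one's at 46 mm. Fingers may go down beside the stack
- lip_near (a joint): the sprung steel retaining lip on the -x end of the well: metres it is pushed outward, 0 = sprung fully inward (closed), 0.004 = level with the well's end wall. About 1.2 N pushes it off its stop, 3.8 N holds it 4 mm out
- lip_far (a joint): the sprung steel retaining lip on the +x end of the well: metres it is pushed outward, 0 = sprung fully inward (closed), 0.004 = level with the well's end wall. About 1.2 N pushes it off its stop, 3.8 N holds it 4 mm out
- square_carrier_center (a point): a square grey carrier 60 x 60 x 16 mm that does not fit this magazine; a bystander. Point at its centre, 8 mm above its underside
- dish: open glass dish, 90 mm across, 16 mm high; origin at the centre of its underside; a bystander
- jar: glass jar with white cap, 56 mm across, 75 mm high; origin at the centre of its underside; a bystander
- lens: black hand lens lying flat, 60 mm disc, 8 mm thick, with a handle 14 mm wide reaching 105 mm from the disc's centre along its -x; origin under the disc's centre; a bystander
There are look-alikes about, which are no part of the job. What is shaped like the part that bears carrier_a_center but orange or yellow is not meant. Leave any orange look-alike of the part that bears carrier_b_center alone.

How it is judged:
By the outcome, as a careful person would: the job done as asked, in the order asked, and still so for the second after the job is handed in, with the robot touching nothing.
It also fails if it takes over 72 s, if anything falls off the work surface, if the arm or the gripper's body presses on something with over 40 N, if the wrist force passes 120 N, or if a joint passes its speed limit or range.

## Working session

There is one attempt and no reset: what is moved stays moved. The work goes in short steps, Python scripts to look and compute and a tool call to move; the robot and the scene stay as the last step left them, time stands still between calls to the robot, and variables do not carry over. Pictures are saved under pics/ and viewed, about 8 in all and at most 12, crops included, and the job is handed in when it is done.

Besides the shell and the picture viewer there is one more tool, called after ">>>" as name(argument=value, ...), one argument or row to a line, values as JSON. play_rows: Moves the arm, as the interface text tells. Its arguments: {"type":"object","properties":{"series":{"type":"array","items":{"type":"array","items":{"type":"number"}}}},"required":["series"]}

```bash
mkdir -p pics
cat > h.py <<'E'
import numpy as np, cv2
from scipy.spatial.transform import Rotation as R
from cell import status, viewer, order, ctrl
def cam(name):
    s=status.read_state(); d=viewer.get_image(name); im=np.array(d['img'])
    h,w=im.shape[:2]; f=h/2/np.tan(np.radians(d['vfov'])/2)
    K=np.array([[f,0,d['cx']],[0,f,d['cy']],[0,0,1]]); D=np.array(d['dist_coeffs'],float)
    if name=='wrist':
        T=np.array(d['tool_from_camera']); W=np.eye(4); W[:3,:3]=R.from_euler('xyz',s['tool_rot']).as_matrix(); W[:3,3]=s['eef_pos']
        M=W@T
    else:
        E=np.eye(4); E[:3,:3]=cv2.Rodrigues(np.array(d['rvec'],float))[0]; E[:3,3]=np.ravel(d['tvec']); M=np.linalg.inv(E)
    return dict(im=im,K=K,D=D,M=M)
def px2w(c,pts,z):
    u=cv2.undistortPoints(np.array(pts,float).reshape(-1,1,2),c['K'],c['D']).reshape(-1,2)
    r=np.c_[u,np.ones(len(u))]@c['M'][:3,:3].T; o=c['M'][:3,3]
    return o+r*((z-o[2])/r[:,2])[:,None]
def w2px(c,P):
    E=np.linalg.inv(c['M'])
    return cv2.projectPoints(np.array(P,float).reshape(-1,1,3),cv2.Rodrigues(E[:3,:3])[0],E[:3,3],c['K'],c['D'])[0].reshape(-1,2)
def save(c,fn,crop=None,k=1):
    im=c['im'][:,:,::-1]
    if crop: x0,y0,x1,y1=crop; im=im[y0:y1,x0:x1]
    cv2.imwrite('pics/'+fn,cv2.resize(im,None,fx=k,fy=k,interpolation=cv2.INTER_CUBIC))
E
python3 - <<'E'
from h import *
import pickle
s=status.read_state(); print(s, ctrl.tip_reach)
a=cam('top'); b=cam('scene'); pickle.dump((a,b),open('c.pkl','wb'))
save(a,'top.png',k=1.42); save(b,'scene.png',k=1.42); print(a['M'],b['M'])
E
```

```text
{'clock': 0.0, 'qpos': array([-1.20381567,  0.62937136,  0.03843816,  1.51836797, -0.02699542,
        0.99629126, -0.02002059]), 'qd': array([ 0.00143094, -0.00036287,  0.00077221,  0.00140312,  0.00097162,
        0.00182782,  0.00033311]), 'tau': array([-5.73071757e-04, -5.63415670e+01,  1.22604780e+00, -1.93440789e+01,
        1.09862286e-02,  1.03625102e-02, -7.04068952e-06]), 'eef_pos': array([272.30313248, 589.48179657, 210.57271396]), 'tool_rot': array([-3.13967288e+00,  2.83158754e-05,  2.70879699e+00]), 'force': array([-0.82719688,  0.3513336 ,  0.32375981]), 'torque': array([ 0.02726525, -0.05219382,  0.03157067]), 'width': 85.50295023939738} 11.0
[[-2.55381991e-03 -9.88406460e-01  1.51809577e-01  3.82535695e+02]
 [-9.99967854e-01  3.67799787e-03  7.12484060e-03  5.25846254e+01]
 [-7.60059377e-03 -1.51786501e-01 -9.88384080e-01  9.18342238e+02]
 [ 0.00000000e+00  0.00000000e+00  0.00000000e+00  1.00000000e+00]] [[ 6.88573353e-01  5.12259625e-01 -5.13280444e-01  9.77964630e+02]
 [ 7.25150286e-01 -4.91160778e-01  4.82615947e-01 -3.78137597e+02]
 [-4.87855838e-03 -7.04521942e-01 -7.09665438e-01  7.18612181e+02]
 [ 0.00000000e+00  0.00000000e+00  0.00000000e+00  1.00000000e+00]]
```

View pics/top.png

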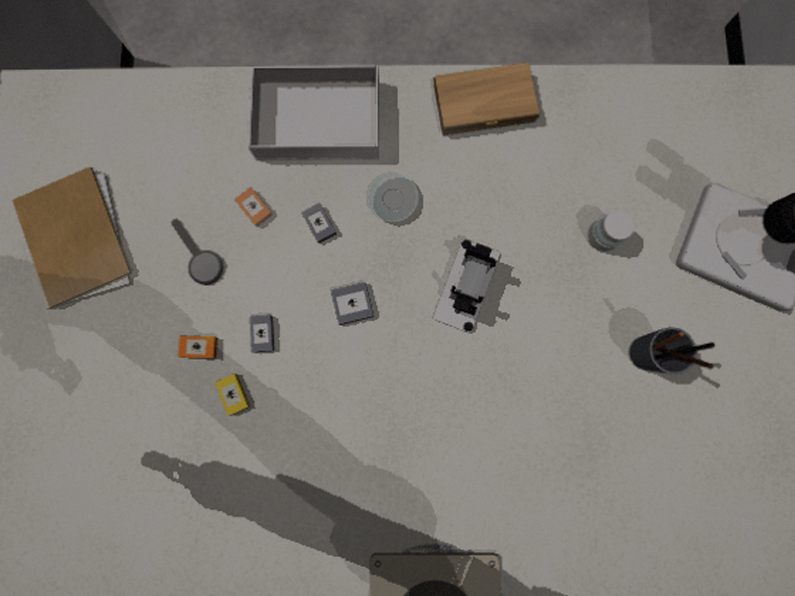

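View pics/scene.png

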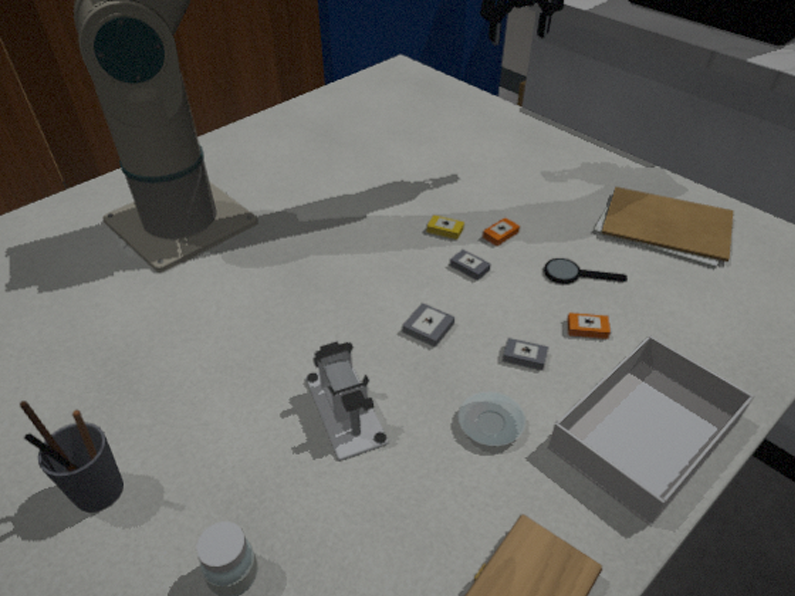

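The top view shows two grey oblong carriers at about (320,223) and (262,333), the square carrier at (352,303), and the magazine at (468,285). I'll enlarge this to get corners.

Run:
```python
from h import *
import pickle
a,b=pickle.load(open('c.pkl','rb'))
save(a,'topc.png',(170,135,360,255),4.2)
# segment grey carriers: dark-grey blobs
im=a['im'].astype(int)
P=lambda u,v:(u/1.42,v/1.42)
print(px2w(a,[P(320,223),P(262,333),P(352,303)],16).round(1))
```

```text
[[644.  188.8  16. ]
 [454.9 282.3  16. ]
 [504.9 132.3  16. ]]
```

View pics/topc.png

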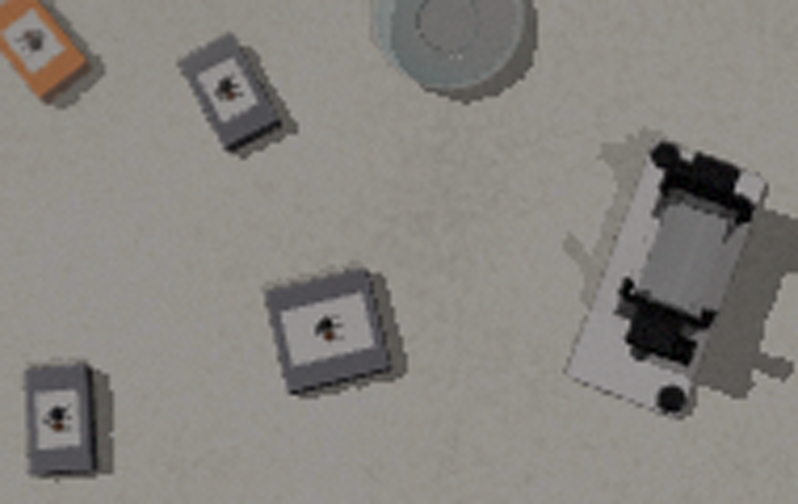

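The crop shows carrier A's top corners at about (180,63), (233,35), (283,122), (230,145). Carrier B's are (26,367), (90,362), (95,465), (30,468). The magazine base corners are (567,373), (683,417) and (767,183).

Run:
```python
from h import *
import pickle
a,b=pickle.load(open('c.pkl','rb'))
f=lambda pts,z:px2w(a,np.array(pts)/4.2+[170,135],z)
def rep(n,q):
    c=q.mean(0); print(n,c.round(1),[round(np.linalg.norm(q[i]-q[(i+1)%4]),1) for i in range(4)],'ang',[round(np.degrees(np.arctan2(*(q[(i+1)%4]-q[i])[1::-1])),1) for i in range(4)])
rep('A',f([(180,63),(233,35),(281,122),(230,147)],16))
rep('B',f([(26,367),(90,362),(93,466),(30,468)],16))
q=f([(567,373),(683,417),(767,183)],8); d=q[0]+q[2]-q[1]
rep('mag',np.vstack([q,d])); print(w2px(a,d)*4.2-np.array([170,135])*4.2)
# follower plate between guides, z 68
rep('fol',f([(672,200),(750,220),(703,312),(640,280)],68))
# knobs/guides
print(f([(700,180),(663,330)],90).round(1))
s=status.read_state(); print(R.from_euler('xyz',s['tool_rot']).as_matrix().round(3))
c=cam('wrist'); print(np.linalg.inv(c['M'])@np.r_[s['eef_pos'],1],c['M'].round(2), c['K'])
```

```text
A [644.6 189.7  16. ] [np.float64(35.0), np.float64(60.0), np.float64(32.8), np.float64(58.9)] ang [np.float64(-61.3), np.float64(-151.2), np.float64(116.7), np.float64(30.9)]
B [456.3 283.1  16. ] [np.float64(36.5), np.float64(58.9), np.float64(35.5), np.float64(57.3)] ang [np.float64(-85.7), np.float64(-176.6), np.float64(91.7), np.float64(4.4)]
mag [535.5 -62.8   8. ] [np.float64(70.2), np.float64(145.3), np.float64(70.2), np.float64(145.3)] ang [np.float64(-111.1), np.float64(-21.0), np.float64(68.9), np.float64(159.0)]
[[653.19908516 140.95870784]]
fol [538.7 -68.   68. ] [np.float64(43.3), np.float64(56.8), np.float64(37.7), np.float64(47.5)] ang [np.float64(-105.0), np.float64(152.0), np.float64(62.3), np.float64(-22.6)]
[[573.7 -70.5  90. ]
 [493.8 -49.2  90. ]]
[[-0.908  0.419 -0.001]
 [ 0.419  0.908 -0.002]
 [-0.    -0.002 -1.   ]]
[  0.19614338  26.67939366 180.77560755   1.        ] [[ 4.2000e-01  8.6000e-01  2.9000e-01  1.9685e+02]
 [ 9.1000e-01 -4.0000e-01 -1.4000e-01  6.2459e+02]
 [-0.0000e+00  3.2000e-01 -9.5000e-01  3.7335e+02]
 [ 0.0000e+00  0.0000e+00  0.0000e+00  1.0000e+00]] [[306.26046616   0.         271.95935032]
 [  0.         306.26046616 204.15740852]
 [  0.           0.           1.        ]]
```

```bash
cat >> h.py <<'E'
def go(x,y,z,yaw):
    s=status.read_state(); p=s['eef_pos']; Rm=R.from_euler('xyz',s['tool_rot'])
    d=Rm.inv().apply(np.array([x,y,z])-p)/10
    y0=np.degrees(s['tool_rot'][2]); t=-(((yaw-y0)+180)%360-180)
    print('t',round(s['clock'],2),'pos',p.round(2),'rot',np.degrees(s['tool_rot']).round(2),'F',s['force'].round(2),'w',round(s['width'],1)); print('cmd cm/deg',d.round(2),round(t,2))
E
python3 -c "
from h import *
go(456,283,130,183.5)"
```

```text
t 0.15 pos [272.42 589.62 210.81] rot [-179.92    0.    155.2 ] F [0.31 0.54 0.42] w 85.2
cmd cm/deg [-29.53 -20.12   8.11] -28.3
```

>>> play_rows(
  series=[
    [-29.5,-20.1,8.1,-28.3,0],
    [-29.5,-20.1,8.1,-28.3,0],
    [-29.5,-20.1,8.1,-28.3,0],
    [-29.5,-20.1,8.1,-28.3,0],
    [-29.5,-20.1,8.1,-28.3,0],
    [-29.5,-20.1,8.1,-28.3,0],
    [-29.5,-20.1,8.1,-28.3,0],
    [-29.5,-20.1,8.1,-28.3,0],
  ],
)

```text
clock: 0.95
eef_pos: [458.5, 276.9, 129.3]
tool_rot: [-3.137, -0.001, -3.089]
force: [1.0, -0.6, 0.7]
width: 85.4
```

Run:
```python
from h import *
c=cam('wrist'); save(c,'w1.png',k=1.4)
import pickle; pickle.dump(c,open('w1.pkl','wb'))
go(456,283,130,183.5)
print(w2px(c,[[456,283,16]])*1.4)
```

```text
t 1.0 pos [458.88 276.65 129.18] rot [-1.7971e+02 -5.0000e-02 -1.7701e+02] F [ 0.38 -1.24 -0.42] w 85.3
cmd cm/deg [ 0.25  0.65 -0.09] -0.51
[[390.63458454 268.62585844]]
```

View pics/w1.png

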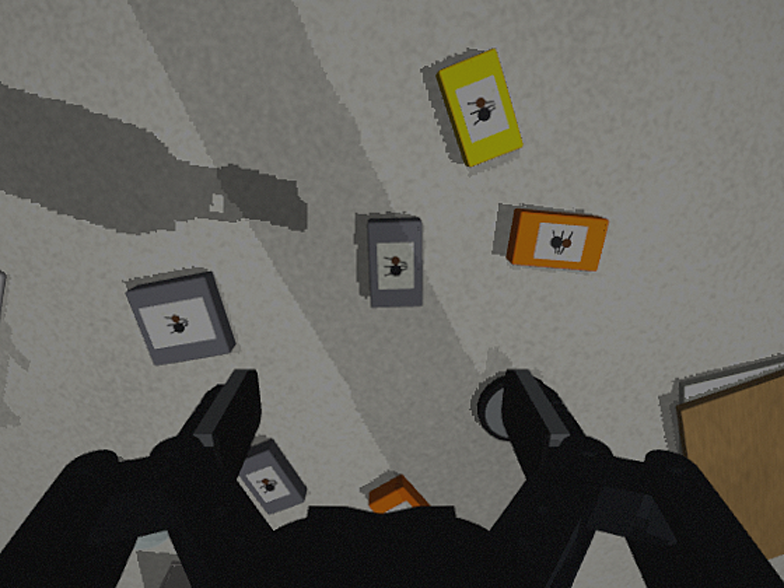

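The wrist view puts carrier B's top face at (370,220), (421,219), (423,306), (371,306), clear for the fingers on both sides. The lens disc is near the right finger in this view, but only in projection.

Run:
```python
from h import *
import pickle
c=pickle.load(open('w1.pkl','rb'))
q=px2w(c,np.array([(369.5,220),(421,219),(423,306),(371,306)])/1.4,16)
print(q.round(1),q.mean(0)); v=(q[2]+q[3]-q[0]-q[1])/2; w=(q[1]+q[2]-q[0]-q[3])/2
print(np.linalg.norm(v),np.linalg.norm(w),np.degrees(np.arctan2(v[1],v[0])),np.degrees(np.arctan2(w[1],w[0])))
m=px2w(c,np.array([(516,405)])/1.4,8); print(m)
x,y,_=q.mean(0); go(x,y,40,183.5)
```

```text
[[424.  267.4  16. ]
 [421.6 300.6  16. ]
 [481.6 306.9  16. ]
 [483.6 271.1  16. ]] [452.69565004 286.49809232  16.        ]
59.98701835662136 34.60033442536362 4.804540970174023 93.65384038381907
[[563.24451441 387.43795282   8.        ]]
t 1.0 pos [458.88 276.65 129.18] rot [-1.7971e+02 -5.0000e-02 -1.7701e+02] F [ 0.38 -1.24 -0.42] w 85.3
cmd cm/deg [0.56 1.06 8.91] -0.51
```

>>> play_rows(
  series=[
    [0.4,0.9,3,-1.0,0],
    [0.4,0.9,6,-1.0,0],
    [0.4,0.9,8,-1.0,0],
    [0.4,0.9,8,-1.0,0],
    [0.4,0.9,8,-1.0,0],
  ],
)

```text
clock: 1.5
eef_pos: [451.1, 293.8, 50.7]
tool_rot: [3.141, -0.0, -3.062]
force: [-0.5, 0.6, 0.3]
width: 85.2
```

Run:
```python
from h import *
import pickle
c=cam('wrist'); save(c,'w2.png',k=1.4); pickle.dump(c,open('w2.pkl','wb'))
go(454.5,285,12,184.2)
```

```text
t 1.55 pos [451.75 293.88  51.37] rot [ 1.7993e+02  6.0000e-02 -1.7544e+02] F [0.23 0.02 0.75] w 85.3
cmd cm/deg [-0.2  -0.91  3.94] 0.36
```

View pics/w2.png

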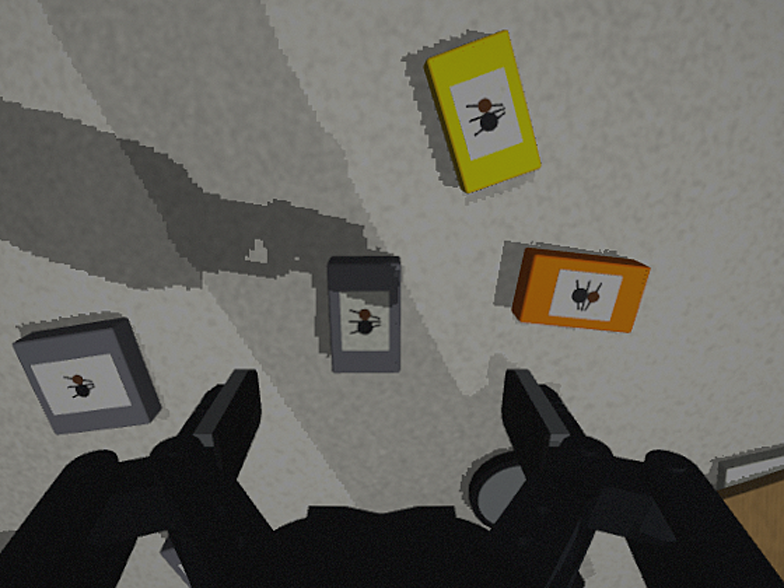

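Carrier B's top face is at about (329,264), (400,263), (400,372), (332,372), with the fingers astride but shifted in y.

Run:
```python
from h import *
import pickle
c=pickle.load(open('w2.pkl','rb'))
q=px2w(c,np.array([(329,264),(400,263),(400.5,372),(332,372)])/1.4,16)
print(q.round(1),q.mean(0)); v=(q[2]+q[3]-q[0]-q[1])/2; w=(q[1]+q[2]-q[0]-q[3])/2
print(np.linalg.norm(v),np.linalg.norm(w),np.degrees(np.arctan2(v[1],v[0])),np.degrees(np.arctan2(w[1],w[0])))
x,y,_=q.mean(0); go(x,y,12,184)
```

```text
[[425.7 267.   16. ]
 [422.5 300.8  16. ]
 [481.3 306.6  16. ]
 [484.2 270.9  16. ]] [453.40259225 286.34386198  16.        ]
58.83374527391554 34.88473225411571 4.758967167538197 94.97386187549371
t 1.55 pos [451.75 293.88  51.37] rot [ 1.7993e+02  6.0000e-02 -1.7544e+02] F [0.23 0.02 0.75] w 85.3
cmd cm/deg [-0.1  -0.77  3.94] 0.56
```

>>> play_rows(
  series=[
    [-0.2,-0.75,1,0,0],
    [-0.2,-0.75,2.5,0,0],
    [-0.2,-0.75,3.5,0,0],
    [-0.2,-0.75,3.8,0,0],
    [-0.2,-0.75,3.8,0,0],
    [-0.2,-0.75,3.8,0,0],
  ],
)

```text
clock: 2.15
eef_pos: [454.4, 285.5, 12.8]
tool_rot: [3.141, 0.0, -3.063]
force: [0.4, 0.4, 0.8]
width: 85.2
```

>>> play_rows(
  series=[
    [0,0,0,0,0.4],
    [0,0,0,0,0.5],
    [0,0,0,0,1],
    [0,0,0,0,1],
    [0,0,0,0,1],
    [0,0,0,0,1],
    [0,0,0,0,1],
    [0,0,0,0,1],
  ],
)

```text
clock: 2.95
eef_pos: [454.1, 285.3, 12.5]
tool_rot: [3.142, -0.0, -3.063]
force: [-0.1, 0.3, 0.4]
width: 0.3
```

Run:
```python
from h import *
go(453,286,12,184.7)
```

```text
t 2.95 pos [454.1  285.3   12.47] rot [ 1.800e+02 -1.000e-02 -1.755e+02] F [-0.1   0.33  0.43] w 0.3
cmd cm/deg [0.1  0.08 0.05] -0.2
```

Run:
```python
from h import *
c=cam('wrist'); save(c,'w3.png',k=1.4)
```

```text
(no output)
```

View pics/w3.png

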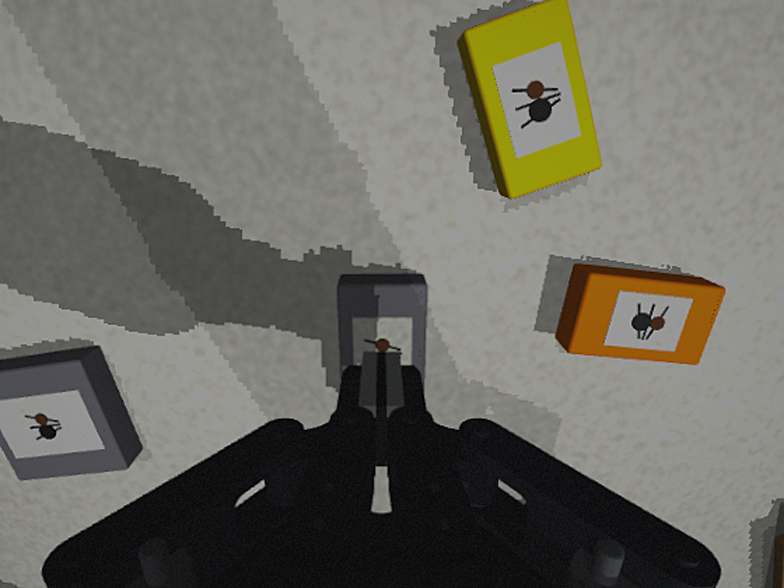

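Run:
```python
from h import *
c=cam('wrist'); s=status.read_state(); p=s['eef_pos']; print(p,s['force'],s['torque'],ctrl.tip_reach,[a for a in dir(ctrl) if a[0]!='_'])
for dz in (-11,0,4,8,20): print(dz,(w2px(c,[p+[0,y,dz] for y in (0,)]+[p+[-11*1,0,dz]])*1.4).round(0).tolist())
# carrier top far edge
print(px2w(c,np.array([(338,277),(426,277)])/1.4,16).round(1))
```

```text
[454.09671917 285.30458211  12.47726805] [-1.03330212 -0.8813275   0.40008912] [0.00010389 0.05993121 0.01756813] 11.0 ['MotionError', 'tip_reach']
-11 [[381.0, 338.0], [383.0, 315.0]]
0 [[381.0, 349.0], [383.0, 325.0]]
4 [[381.0, 353.0], [383.0, 329.0]]
8 [[381.0, 358.0], [383.0, 333.0]]
20 [[381.0, 373.0], [383.0, 347.0]]
[[422.5 266.2  16. ]
 [419.8 300.4  16. ]]
```

The fingers shut above the carrier (width 0.3). In the image the tips sit much higher than tip_reach suggests, roughly 24 mm above the TCP. I'll settle this by touch, shut, on the carrier's top.

>>> play_rows(
  series=[
    [0,0,0.2,0,1],
    [0,0,0.4,0,1],
    [0,0,0.5,0,1],
    [0,0,0.5,0,1],
  ],
)

```text
clock: 3.45
eef_pos: [454.0, 285.2, 7.2]
tool_rot: [-3.141, -0.0, -3.063]
force: [0.9, 0.1, 0.2]
width: -0.1
```

>>> play_rows(
  series=[
    [0,0,0.2,0,1],
    [0,0,0.4,0,1],
    [0,0,0.5,0,1],
    [0,0,0.5,0,1],
  ],
)

```text
clock: 3.85
eef_pos: [454.0, 285.2, 2.3]
tool_rot: [-3.141, -0.0, -3.063]
force: [0.3, 0.2, -0.4]
width: -0.3
```

>>> play_rows(
  series=[
    [0,0,0.1,0,1],
    [0,0,0.2,0,1],
    [0,0,0.3,0,1],
    [0,0,0.3,0,1],
  ],
)

```text
clock: 4.25
eef_pos: [454.0, 285.2, -0.6]
tool_rot: [-3.141, -0.0, -3.063]
force: [0.2, -0.0, -0.3]
width: 0.1
```

>>> play_rows(
  series=[
    [0,0,0.1,0,1],
    [0,0,0.2,0,1],
    [0,0,0.3,0,1],
    [0,0,0.3,0,1],
  ],
)

```text
clock: 4.65
eef_pos: [454.1, 285.3, -3.6]
tool_rot: [3.142, -0.0, -3.063]
force: [-0.6, 0.5, -0.0]
width: -0.2
```

>>> play_rows(
  series=[
    [0,0,0.1,0,1],
    [0,0,0.2,0,1],
    [0,0,0.2,0,1],
  ],
)

```text
clock: 4.95
eef_pos: [454.2, 285.3, -3.8]
tool_rot: [3.142, 0.001, -3.063]
force: [-2.8, -2.6, 17.1]
width: -0.3
```

Contact came at TCP z ≈ -3.7 on the 16 mm carrier top, so the shut tips stand about 19.7 mm above the reported TCP. I'll use that measured offset instead of tip_reach. Next: back up, open, and descend to z ≈ -18.

>>> play_rows(
  series=[
    [0,0,-1.5,0,0.5],
    [0,0,-2.5,0,0],
    [0,0,-2.5,0,0],
    [0,0,-2.5,0,0],
    [0,0,-2.5,0,0],
    [0,0,-2.5,0,0],
    [0,0,-2.5,0,0],
  ],
)

```text
clock: 5.65
eef_pos: [453.8, 285.2, 19.0]
tool_rot: [-3.141, -0.001, -3.063]
force: [-0.1, 0.2, 0.4]
width: 85.5
```

Run:
```python
from h import *
go(453.5,286.3,-17.5,184.7)
c=cam('wrist'); save(c,'w4.png',k=1.4)
```

```text
t 5.65 pos [453.83 285.16  19.04] rot [-1.7998e+02 -5.0000e-02 -1.7549e+02] F [-0.11  0.21  0.44] w 85.5
cmd cm/deg [0.02 0.12 3.65] -0.19
```

>>> play_rows(
  series=[
    [0,0.1,1,0,0],
    [0,0.1,2,0,0],
    [0,0.1,2.8,0,0],
    [0,0.1,3.4,0,0],
    [0,0.1,3.6,0,0],
    [0,0.1,3.6,0,0],
  ],
)

```text
clock: 6.3
eef_pos: [453.8, 286.1, -17.0]
tool_rot: [-3.141, -0.001, -3.063]
force: [-0.6, -0.7, 0.5]
width: 85.5
```

>>> play_rows(
  series=[
    [0,0,0,0,0.4],
    [0,0,0,0,0.5],
    [0,0,0,0,1],
    [0,0,0,0,1],
    [0,0,0,0,1],
    [0,0,0,0,1],
  ],
)

```text
clock: 6.9
eef_pos: [454.4, 286.5, -15.9]
tool_rot: [3.141, 0.001, -3.063]
force: [-1.0, -0.6, 5.2]
width: 34.5
```

>>> play_rows(
  series=[
    [0,0,-2,0,1],
    [0,0,-6,0,1],
    [0,0,-11,0,1],
    [0,0,-15,0,1],
    [0,0,-15,0,1],
  ],
)

```text
clock: 7.4
eef_pos: [457.3, 288.6, 138.7]
tool_rot: [3.136, 0.009, -3.063]
force: [0.5, 0.1, -0.6]
width: 34.6
```

Run:
```python
from h import *
go(536,-64,135,159)
```

```text
t 7.4 pos [457.29 288.58 138.73] rot [ 179.69    0.53 -175.51] F [ 0.52  0.11 -0.6 ] w 34.6
cmd cm/deg [ -5.09 -35.77   0.23] 25.49
```

>>> play_rows(
  series=[
    [-5.4,-35.5,0,25.5,1],
    [-5.4,-35.5,0,25.5,1],
    [-5.4,-35.5,0,25.5,1],
    [-5.4,-35.5,0,25.5,1],
    [-5.4,-35.5,0,25.5,1],
    [-5.4,-35.5,0,25.5,1],
    [-5.4,-35.5,0,25.5,1],
    [-5.4,-35.5,0,25.5,1],
  ],
)

```text
clock: 8.2
eef_pos: [535.9, -71.9, 132.7]
tool_rot: [-3.137, 0.002, 2.765]
force: [-0.7, -0.2, -0.7]
width: 34.1
```

>>> play_rows(
  series=[
    [0,0,0,0,1],
    [0,0,0,0,1],
    [0,0,0,0,1],
    [0,0,0,0,1],
  ],
)

```text
clock: 8.6
eef_pos: [535.5, -61.2, 133.4]
tool_rot: [3.141, -0.001, 2.778]
force: [-0.3, -0.3, -1.2]
width: 34.1
```

Run:
```python
from h import *
import pickle
go(536,-64,135,159)
c=cam('wrist'); save(c,'w5.png',k=1.4); pickle.dump(c,open('w5.pkl','wb'))
```

```text
t 8.6 pos [535.49 -61.24 133.38] rot [ 1.7997e+02 -4.0000e-02  1.5918e+02] F [-0.3  -0.34 -1.17] w 34.1
cmd cm/deg [-0.15 -0.24 -0.16] 0.18
```

View pics/w5.png

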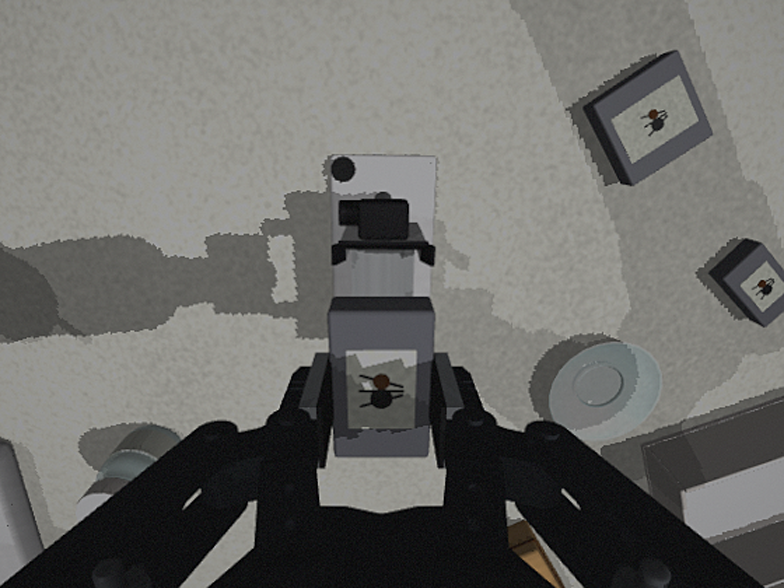

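The view shows the held carrier's top face at about (330,308), (434,308), (428,458), (331,456). The magazine base's -x edge corners are (329,155) and (436,156), and the black near guide runs from (333,245) to (435,247).

```bash
python3 - <<'E'
from h import *
import pickle
c=pickle.load(open('w5.pkl','rb'))
p=np.array([535.49,-61.24,133.38]); yaw=np.radians(159.18)
ax=np.array([np.cos(yaw),np.sin(yaw)]); ay=np.array([np.sin(yaw),-np.cos(yaw)])
T=lambda q:np.c_[(q[:,:2]-p[:2])@ax,(q[:,:2]-p[:2])@ay]
for z in (160,165): print('car',z,T(px2w(c,np.array([(330,308),(434,308),(429,457),(331,457)])/1.4,z)).round(1).tolist())
print('base',T(px2w(c,np.array([(329,155),(436,156),(329,190),(436.5,235)])/1.4,8)).round(1).tolist())
for z in (80,90,100): print('guide',z,T(px2w(c,np.array([(333,245),(435,247),(333,255),(435,257)])/1.4,z)).round(1).tolist())
print('project base pts',[(w2px(c,[[*(p[:2]+ax*u+ay*v),8]])[0]*1.4).round(0).tolist() for u,v in ((75,-35),(75,35),(31,-19),(31,19))])
E
python3 - <<'E'
import sys; sys.path.insert(0,'.')
import os; os.chdir('.')
from h import *
import pickle
c=pickle.load(open('w5.pkl','rb')); save(c,'w5c.png',(215,90,330,340),2.4*1)
im=c['im'][95:225,215:330,::-1]; cv2.imwrite('pics/w5c.png',cv2.resize(im,None,fx=6,fy=4.6*1.0,interpolation=cv2.INTER_CUBIC))
E
```

```text
car 160 [[29.2, -17.5], [29.2, 18.0], [-33.6, 18.7], [-33.6, -19.6]]
car 165 [[31.2, -16.9], [31.1, 17.3], [-29.3, 18.0], [-29.3, -18.9]]
base [[75.1, -33.6], [74.5, 35.6], [52.7, -34.4], [22.5, 38.0]]
guide 80 [[32.4, -24.8], [31.3, 27.9], [27.1, -25.0], [26.0, 28.1]]
guide 90 [[34.7, -23.6], [33.7, 26.6], [29.7, -23.8], [28.6, 26.8]]
guide 100 [[37.1, -22.5], [36.1, 25.3], [32.2, -22.7], [31.3, 25.5]]
project base pts [[327.0, 155.0], [435.0, 155.0], [353.0, 223.0], [409.0, 223.0]]
```

View pics/w5c.png

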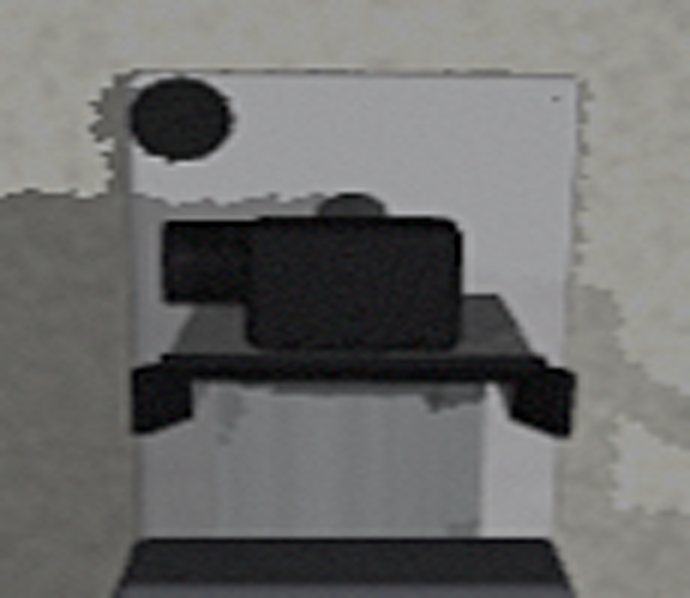

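The crop shows the base corners at (133,73) and (577,75), the edges running to about (140,540) and (553,540), the guide's tab outers at x=133 and 575, and the back flare edge along row 357.

Run:
```python
from h import *
import pickle
c=pickle.load(open('w5.pkl','rb'))
p=np.array([535.49,-61.24,133.38]); yaw=np.radians(159.18)
ax=np.array([np.cos(yaw),np.sin(yaw)]); ay=np.array([np.sin(yaw),-np.cos(yaw)])
T=lambda q:np.c_[(q[:,:2]-p[:2])@ax,(q[:,:2]-p[:2])@ay]
f=lambda pts,z:T(px2w(c,np.array(pts)/[6,4.6]+[215,95],z)).round(1).tolist()
print('base',f([(133,73),(577,75),(140,530),(553,530)],8))
for z in (80,90,100): print('guide',z,f([(163,357),(545,357),(133,372),(575,372),(192,380),(510,380),(133,435),(570,435)],z))
```

```text
base [[74.9, -31.6], [74.6, 35.4], [-20.6, -33.8], [-20.6, 35.1]]
guide 80 [[34.1, -21.6], [34.1, 24.3], [31.7, -25.3], [31.7, 28.0], [30.4, -18.2], [30.4, 20.2], [21.4, -25.7], [21.4, 27.8]]
guide 90 [[36.4, -20.6], [36.4, 23.1], [34.1, -24.1], [34.1, 26.7], [32.9, -17.4], [32.9, 19.2], [24.3, -24.5], [24.3, 26.5]]
guide 100 [[38.7, -19.6], [38.7, 22.0], [36.5, -23.0], [36.5, 25.4], [35.3, -16.6], [35.3, 18.3], [27.2, -23.3], [27.2, 25.2]]
```

>>> play_rows(
  series=[
    [-0.11,0.12,0,0.4,1],
    [-0.11,0.12,1,0.4,1],
    [-0.11,0.12,2.5,0.4,1],
    [-0.11,0.12,4,0.4,1],
    [-0.11,0.12,4.7,0.4,1],
    [-0.11,0.12,4.7,0.4,1],
  ],
)

```text
clock: 9.25
eef_pos: [536.2, -62.4, 85.2]
tool_rot: [-3.141, -0.003, 2.768]
force: [0.4, 1.0, -0.2]
width: 34.3
```

>>> play_rows(
  series=[
    [0,0,0.2,0,1],
    [0,0,0.4,0,1],
    [0,0,0.6,0,1],
    [0,0,0.8,0,1],
    [0,0,0.8,0,1],
  ],
)

```text
clock: 9.75
eef_pos: [537.1, -62.6, 78.4]
tool_rot: [-3.142, -0.0, 2.768]
force: [-0.4, -0.0, -0.2]
width: 34.1
```

>>> play_rows(
  series=[
    [0,0,0.2,0,1],
    [0,0,0.4,0,1],
    [0,0,0.5,0,1],
    [0,0,0.5,0,1],
  ],
)

```text
clock: 10.15
eef_pos: [537.0, -62.6, 73.3]
tool_rot: [-3.141, -0.0, 2.768]
force: [0.9, -1.1, -1.1]
width: 34.6
```

>>> play_rows(
  series=[
    [0,0,0.1,0,1],
    [0,0,0.2,0,1],
    [0,0,0.3,0,1],
    [0,0,0.3,0,1],
  ],
)

```text
clock: 10.55
eef_pos: [537.1, -62.6, 70.3]
tool_rot: [-3.142, -0.0, 2.768]
force: [0.2, -0.4, -0.7]
width: 34.3
```

>>> play_rows(
  series=[
    [0,0,0.1,0,1],
    [0,0,0.2,0,1],
    [0,0,0.3,0,1],
    [0,0,0.3,0,1],
  ],
)

```text
clock: 10.95
eef_pos: [536.8, -62.4, 67.4]
tool_rot: [-3.142, -0.001, 2.768]
force: [-0.8, 0.1, -0.1]
width: 34.2
```

>>> play_rows(
  series=[
    [0,0,0.1,0,1],
    [0,0,0.2,0,1],
    [0,0,0.2,0,1],
  ],
)

```text
clock: 11.25
eef_pos: [536.6, -62.0, 65.3]
tool_rot: [3.141, -0.001, 2.769]
force: [-2.6, 3.3, 1.3]
width: 34.5
```

>>> play_rows(
  series=[
    [0,0,0.1,0,1],
    [0,0,0.2,0,1],
    [0,0,0.2,0,1],
  ],
)

```text
clock: 11.55
eef_pos: [536.7, -62.0, 63.3]
tool_rot: [3.141, -0.001, 2.769]
force: [-3.0, 4.6, 2.4]
width: 34.3
```

The flare is pushing the carrier gently along tool +x and +y. I'll yield to it and carry on.

>>> play_rows(
  series=[
    [0.06,0.05,0,0,1],
    [0.06,0.05,0.1,0,1],
    [0.06,0.05,0.2,0,1],
    [0.06,0.05,0.2,0,1],
  ],
)

```text
clock: 11.95
eef_pos: [536.7, -62.0, 61.6]
tool_rot: [-3.141, -0.0, 2.768]
force: [-2.9, 2.5, 4.4]
width: 34.3
```

>>> play_rows(
  series=[
    [0,0,0.1,0,1],
    [0,0,0.2,0,1],
    [0,0,0.2,0,1],
  ],
)

```text
clock: 12.25
eef_pos: [536.7, -62.0, 59.8]
tool_rot: [-3.141, -0.0, 2.768]
force: [-3.6, 2.9, 7.3]
width: 34.7
```

>>> play_rows(
  series=[
    [0,0,0.1,0,1],
    [0,0,0.2,0,1],
    [0,0,0.2,0,1],
  ],
)

```text
clock: 12.55
eef_pos: [536.7, -62.0, 57.4]
tool_rot: [-3.141, -0.0, 2.768]
force: [-3.5, 2.2, 2.4]
width: 34.0
```

Force peaked at 7 N near z=60 and then dropped, so the underside has passed the ramps, which begin at z ≈ 63.5. The latch should come near z ≈ 40; I'll go on watching the force.

>>> play_rows(
  series=[
    [0.03,0,0.15,0,1],
    [0.05,0.03,0.3,0,1],
    [0.05,0.03,0.45,0,1],
    [0.05,0.03,0.6,0,1],
    [0.05,0.03,0.6,0,1],
  ],
)

```text
clock: 13.05
eef_pos: [536.7, -62.0, 51.4]
tool_rot: [-3.141, 0.001, 2.768]
force: [-2.3, 1.3, 4.0]
width: 34.4
```

>>> play_rows(
  series=[
    [0,0,0.15,0,1],
    [0,0,0.3,0,1],
    [0,0,0.45,0,1],
    [0,0,0.6,0,1],
    [0,0,0.6,0,1],
  ],
)

```text
clock: 13.55
eef_pos: [536.7, -62.0, 45.5]
tool_rot: [-3.141, 0.001, 2.768]
force: [-3.8, 1.7, 4.3]
width: 34.4
```

>>> play_rows(
  series=[
    [0,0,0.1,0,1],
    [0,0,0.2,0,1],
    [0,0,0.3,0,1],
    [0,0,0.3,0,1],
  ],
)

```text
clock: 13.95
eef_pos: [536.7, -62.0, 42.6]
tool_rot: [-3.141, 0.001, 2.768]
force: [-3.3, 1.2, 5.9]
width: 34.5
```

>>> play_rows(
  series=[
    [0,0,0.1,0,1],
    [0,0,0.2,0,1],
    [0,0,0.3,0,1],
    [0,0,0.3,0,1],
  ],
)

```text
clock: 14.35
eef_pos: [536.7, -61.9, 39.3]
tool_rot: [-3.141, 0.0, 2.768]
force: [-1.7, -0.1, 1.9]
width: 34.4
```

>>> play_rows(
  series=[
    [0,0,0.1,0,1],
    [0,0,0.2,0,1],
    [0,0,0.3,0,1],
    [0,0,0.3,0,1],
  ],
)

```text
clock: 14.75
eef_pos: [536.7, -61.9, 36.4]
tool_rot: [-3.141, 0.0, 2.768]
force: [-1.5, -2.6, 2.7]
width: 34.4
```

>>> play_rows(
  series=[
    [0,0,-0.1,0,1],
    [0,0,-0.2,0,1],
    [0,0,-0.3,0,1],
    [0,0,-0.4,0,1],
    [0,0,-0.4,0,1],
  ],
)

```text
clock: 15.25
eef_pos: [536.8, -61.6, 40.8]
tool_rot: [3.141, 0.001, 2.768]
force: [-1.0, -1.7, 3.6]
width: 34.4
```

>>> play_rows(
  series=[
    [0,0,-0.1,0,1],
    [0,0,-0.15,0,1],
    [0,0,-0.15,0,1],
  ],
)

```text
clock: 15.55
eef_pos: [536.8, -61.5, 41.3]
tool_rot: [3.142, 0.0, 2.768]
force: [2.2, -2.6, -10.2]
width: 34.3
```

The lips hold it at -10 N on a small upward pull. I'll ease back, open partly, and lift off.

>>> play_rows(
  series=[
    [0,0,0.1,0,1],
    [0,0,0.1,0,0.35],
    [0,0,0.1,0,0.35],
    [0,0,0.1,0,0.35],
    [0,0,0.1,0,0.35],
    [0,0,0.1,0,0.35],
  ],
)

```text
clock: 16.15
eef_pos: [536.5, -61.3, 41.1]
tool_rot: [3.141, 0.0, 2.768]
force: [-0.9, 0.6, 0.8]
width: 55.7
```

>>> play_rows(
  series=[
    [0,0,-1,0,0.35],
    [0,0,-3,0,0.35],
    [0,0,-6,0,0.35],
    [0,0,-10,0,0.2],
    [0,0,-10,0,0],
    [0,0,-10,0,0],
  ],
)

```text
clock: 16.75
eef_pos: [537.2, -61.6, 142.4]
tool_rot: [3.141, 0.003, 2.768]
force: [0.2, -0.1, 0.1]
width: 85.2
```

Run:
```python
from h import *
import pickle
go(644.6,189.7,135,210)
c=cam('wrist'); pickle.dump(c,open('w6.pkl','wb'))
im=c['im'][:,:,::-1]; 
t=cam('top'); pickle.dump(t,open('t2.pkl','wb'))
u=cv2.resize(im[100:340,170:380],None,fx=2.3,fy=2.3,interpolation=cv2.INTER_CUBIC)
cv2.imwrite('pics/w6.png',u)
```

```text
t 16.75 pos [537.17 -61.57 142.44] rot [1.7995e+02 1.5000e-01 1.5860e+02] F [ 0.18 -0.13  0.08] w 85.2
cmd cm/deg [-0.83 27.31  0.77] -51.4
```

View pics/w6.png

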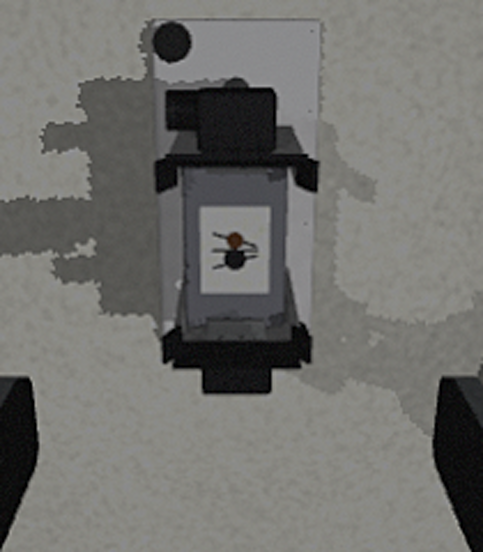

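The picture shows carrier B lying flat in the well, both black lip ends over it at rows ~165 and ~335. Next is carrier A, approached with the jaws only partly open because the dish is close.

Run:
```python
from h import *
import pickle
t=pickle.load(open('t2.pkl','rb'))
print('dish',px2w(t,np.array([(460,25)])/4.2+[170,135],16))
go(642.5,192,90,210)
```

```text
dish [[684.15906424  56.34396397  16.        ]]
t 16.85 pos [535.65 -61.44 140.54] rot [-1.7998e+02 -8.0000e-02  1.5860e+02] F [-0.7   0.38  0.29] w 85.5
cmd cm/deg [-0.71 27.5   5.04] -51.4
```

>>> play_rows(
  series=[
    [-0.7,27.5,0,-51.4,0.3],
    [-0.7,27.5,0,-51.4,0.3],
    [-0.7,27.5,2,-51.4,0.3],
    [-0.7,27.5,4,-51.4,0.3],
    [-0.7,27.5,5,-51.4,0.3],
    [-0.7,27.5,5,-51.4,0.3],
    [-0.7,27.5,5,-51.4,0.3],
    [-0.7,27.5,5,-51.4,0.3],
  ],
)

```text
clock: 17.65
eef_pos: [641.7, 192.0, 88.6]
tool_rot: [3.141, -0.004, -2.618]
force: [-0.7, -0.9, -0.1]
width: 59.9
```

>>> play_rows(
  series=[
    [0,0,0,0,0.3],
    [0,0,0,0,0.3],
    [0,0,0,0,0.3],
    [0,0,0,0,0.3],
  ],
)

```text
clock: 18.05
eef_pos: [643.5, 191.2, 91.5]
tool_rot: [-3.141, 0.0, -2.619]
force: [0.2, -0.4, 0.8]
width: 59.6
```

Run:
```python
from h import *
import pickle
go(642.5,192,-16,210)
c=cam('wrist'); save(c,'w7.png',k=1.4); pickle.dump(c,open('w7.pkl','wb'))
```

```text
t 18.05 pos [643.53 191.21  91.54] rot [-1.7997e+02  3.0000e-02 -1.5007e+02] F [ 0.16 -0.42  0.77] w 59.6
cmd cm/deg [ 0.05  0.12 10.75] -0.07
```

View pics/w7.png

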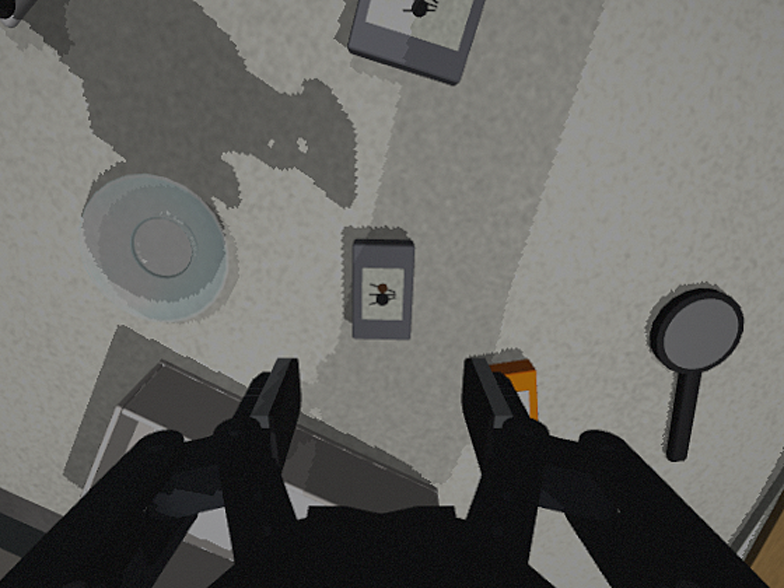

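Carrier A's top face is at (355,244), (413,243), (411,338), (353,338). An orange carrier's corner is near (490,370), so I'll check its clearance.

Run:
```python
from h import *
import pickle
c=pickle.load(open('w7.pkl','rb'))
p=np.array([643.53,191.21]); yaw=np.radians(209.93)
ax=np.array([np.cos(yaw),np.sin(yaw)]); ay=np.array([np.sin(yaw),-np.cos(yaw)])
T=lambda q:np.c_[(q[:,:2]-p)@ax,(q[:,:2]-p)@ay]
f=lambda pts,z:T(px2w(c,np.array(pts)/1.4,z)).round(1)
q=f([(355,244),(413,243),(411,338),(353,338)],16); print(q.tolist(),q.mean(0))
print('orange',f([(490,372),(535,365)],16).tolist(),'gray box',f([(160,362),(438,487)],40).tolist())
```

```text
[[27.6, -14.3], [28.1, 18.7], [-31.3, 18.9], [-31.3, -16.7]] [-1.725  1.65 ]
orange [[-55.2, 69.5], [-50.4, 97.8]] gray box [[-35.3, -125.7], [-124.8, 36.8]]
```

>>> play_rows(
  series=[
    [-0.26,0.16,2,1,0.3],
    [-0.26,0.16,5,1,0.3],
    [-0.26,0.16,8,1,0.3],
    [-0.26,0.16,10,1,0.3],
    [-0.26,0.16,10.8,1,0.3],
    [-0.26,0.16,10.8,1,0.3],
    [-0.26,0.16,10.8,1,0.3],
  ],
)

```text
clock: 18.8
eef_pos: [645.6, 195.0, -15.9]
tool_rot: [-3.141, 0.002, -2.636]
force: [0.4, -1.1, -0.0]
width: 60.2
```

>>> play_rows(
  series=[
    [0,0,0,0,0.4],
    [0,0,0,0,0.5],
    [0,0,0,0,1],
    [0,0,0,0,1],
    [0,0,0,0,1],
    [0,0,0,0,1],
  ],
)

```text
clock: 19.4
eef_pos: [645.7, 195.0, -15.6]
tool_rot: [-3.141, 0.002, -2.636]
force: [-0.5, -1.0, 6.3]
width: 34.8
```

>>> play_rows(
  series=[
    [0,0,-2,0,1],
    [0,0,-6,0,1],
    [0,0,-11,0,1],
    [0,0,-15,0,1],
    [0,0,-15,0,1],
    [0,0,-15,0,1],
    [0,0,-15,0,1],
  ],
)

```text
clock: 20.1
eef_pos: [643.6, 194.1, 131.6]
tool_rot: [3.141, -0.003, -2.635]
force: [-0.3, -1.2, -1.0]
width: 33.8
```

Run:
```python
from h import *
go(536.7,-62,133,158.6)
```

```text
t 20.1 pos [643.63 194.06 131.61] rot [ 1.7999e+02 -1.6000e-01 -1.5100e+02] F [-0.29 -1.16 -1.04] w 33.8
cmd cm/deg [ 21.77 -17.21  -0.08] 50.4
```

>>> play_rows(
  series=[
    [21.8,-17.2,0,50.4,1],
    [21.8,-17.2,0,50.4,1],
    [21.8,-17.2,0,50.4,1],
    [21.8,-17.2,0,50.4,1],
    [21.8,-17.2,0,50.4,1],
    [21.8,-17.2,0,50.4,1],
    [21.8,-17.2,0,50.4,1],
    [21.8,-17.2,0,50.4,1],
  ],
)

```text
clock: 20.9
eef_pos: [536.6, -61.7, 131.8]
tool_rot: [-3.141, -0.002, 2.768]
force: [-0.8, 0.2, -0.1]
width: 34.1
```

>>> play_rows(
  series=[
    [0,0,0,0,1],
    [0,0,0,0,1],
    [0,0,0,0,1],
    [0,0,0,0,1],
  ],
)

```text
clock: 21.3
eef_pos: [537.7, -60.7, 132.8]
tool_rot: [3.141, -0.0, 2.769]
force: [-0.1, 0.8, -0.5]
width: 34.3
```

Run:
```python
from h import *
import pickle
go(536.7,-62,86,158.6)
c=cam('wrist'); pickle.dump(c,open('w8.pkl','wb'))
im=c['im'][:,:,::-1]; cv2.imwrite('pics/w8.png',cv2.resize(im[90:345,205:345],None,fx=4,fy=2.35,interpolation=cv2.INTER_CUBIC))
```

```text
t 21.3 pos [537.66 -60.7  132.85] rot [ 1.7999e+02 -1.0000e-02  1.5868e+02] F [-0.11  0.85 -0.5 ] w 34.3
cmd cm/deg [ 0.04 -0.16  4.68] 0.08
```

View pics/w8.png

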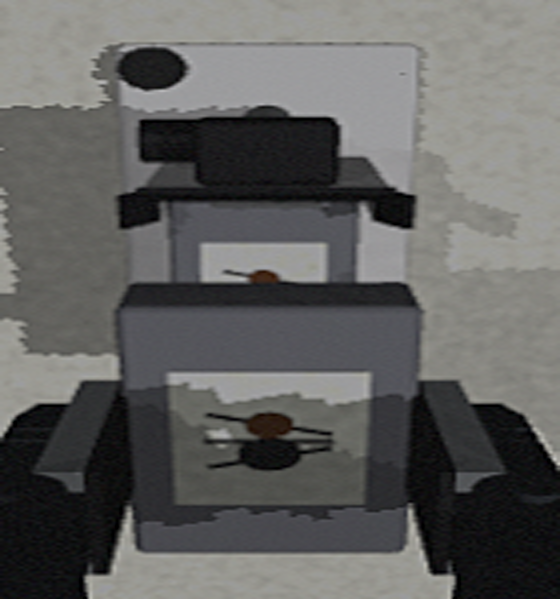

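Carrier A is held at nearly the same place as B was (centre ≈ 0.95 mm along tool x). I'll descend on the released pose of B.

>>> play_rows(
  series=[
    [0.08,-0.11,0,0,1],
    [0.08,-0.11,1.5,0,1],
    [0.08,-0.11,3,0,1],
    [0.08,-0.11,4.5,0,1],
    [0.08,-0.11,5.5,0,1],
    [0.08,-0.11,5.5,0,1],
    [0.08,-0.11,5.5,0,1],
  ],
)

```text
clock: 22.05
eef_pos: [536.5, -62.2, 78.2]
tool_rot: [3.142, 0.0, 2.768]
force: [-0.8, 0.6, -0.1]
width: 34.5
```

>>> play_rows(
  series=[
    [0,0,0.2,0,1],
    [0,0,0.4,0,1],
    [0,0,0.6,0,1],
    [0,0,0.8,0,1],
    [0,0,0.8,0,1],
  ],
)

```text
clock: 22.55
eef_pos: [536.2, -62.1, 69.8]
tool_rot: [-3.141, -0.0, 2.768]
force: [0.0, -0.3, -0.9]
width: 34.4
```

>>> play_rows(
  series=[
    [0,0,0.1,0,1],
    [0,0,0.2,0,1],
    [0,0,0.3,0,1],
    [0,0,0.3,0,1],
  ],
)

```text
clock: 22.95
eef_pos: [536.5, -62.0, 66.9]
tool_rot: [3.141, 0.0, 2.768]
force: [0.1, 0.4, -0.8]
width: 34.4
```

>>> play_rows(
  series=[
    [0,0,0.1,0,1],
    [0,0,0.2,0,1],
    [0,0,0.2,0,1],
  ],
)

```text
clock: 23.25
eef_pos: [536.5, -61.9, 64.9]
tool_rot: [3.141, 0.0, 2.768]
force: [1.2, 1.6, -1.0]
width: 34.3
```

>>> play_rows(
  series=[
    [0,0,0.1,0,1],
    [0,0,0.2,0,1],
    [0,0,0.2,0,1],
  ],
)

```text
clock: 23.55
eef_pos: [536.7, -62.0, 63.3]
tool_rot: [3.141, 0.001, 2.768]
force: [-0.2, 1.9, 4.0]
width: 34.6
```

>>> play_rows(
  series=[
    [0,0,0.1,0,1],
    [0,0,0.2,0,1],
    [0,0,0.2,0,1],
  ],
)

```text
clock: 23.85
eef_pos: [537.0, -62.1, 61.6]
tool_rot: [3.141, 0.001, 2.768]
force: [-0.4, 1.3, 5.9]
width: 34.0
```

>>> play_rows(
  series=[
    [0,0,0.1,0,1],
    [0,0,0.2,0,1],
    [0,0,0.2,0,1],
  ],
)

```text
clock: 24.15
eef_pos: [537.2, -62.2, 59.8]
tool_rot: [3.141, 0.002, 2.768]
force: [-0.7, 0.6, 8.2]
width: 34.4
```

>>> play_rows(
  series=[
    [0,0,0.1,0,1],
    [0,0,0.2,0,1],
    [0,0,0.2,0,1],
  ],
)

```text
clock: 24.45
eef_pos: [537.0, -62.1, 57.3]
tool_rot: [3.141, 0.001, 2.768]
force: [1.0, 1.5, 4.3]
width: 34.4
```

>>> play_rows(
  series=[
    [0,0,0.1,0,1],
    [0,0,0.2,0,1],
    [0,0,0.3,0,1],
    [0,0,0.4,0,1],
    [0,0,0.4,0,1],
  ],
)

```text
clock: 24.95
eef_pos: [536.9, -62.1, 53.3]
tool_rot: [3.141, 0.001, 2.768]
force: [0.5, 1.9, 5.5]
width: 34.0
```

>>> play_rows(
  series=[
    [0,0,0.1,0,1],
    [0,0,0.2,0,1],
    [0,0,0.3,0,1],
    [0,0,0.4,0,1],
    [0,0,0.4,0,1],
  ],
)

```text
clock: 25.45
eef_pos: [537.0, -62.1, 49.4]
tool_rot: [3.141, 0.001, 2.768]
force: [0.2, 1.4, 6.0]
width: 34.5
```

>>> play_rows(
  series=[
    [0,0,0.1,0,1],
    [0,0,0.2,0,1],
    [0,0,0.3,0,1],
    [0,0,0.4,0,1],
    [0,0,0.4,0,1],
  ],
)

```text
clock: 25.95
eef_pos: [537.0, -62.1, 45.4]
tool_rot: [3.141, 0.001, 2.768]
force: [0.5, 2.5, 5.6]
width: 34.6
```

>>> play_rows(
  series=[
    [0,0,0.1,0,1],
    [0,0,0.2,0,1],
    [0,0,0.2,0,1],
  ],
)

```text
clock: 26.25
eef_pos: [537.0, -62.1, 43.4]
tool_rot: [3.141, 0.001, 2.768]
force: [0.6, 1.1, 6.9]
width: 34.4
```

>>> play_rows(
  series=[
    [0,0,0.1,0,1],
    [0,0,0.15,0,1],
    [0,0,0.15,0,1],
  ],
)

```text
clock: 26.55
eef_pos: [536.9, -62.1, 41.9]
tool_rot: [3.141, 0.001, 2.768]
force: [0.6, 1.7, 5.5]
width: 34.3
```

>>> play_rows(
  series=[
    [0,0,0.05,0,1],
    [0,0,0.1,0,1],
    [0,0,0.1,0,1],
  ],
)

```text
clock: 26.85
eef_pos: [537.0, -62.1, 40.7]
tool_rot: [3.141, 0.001, 2.768]
force: [1.7, 1.9, 4.8]
width: 34.3
```

>>> play_rows(
  series=[
    [0,0,0.05,0,1],
    [0,0,0.05,0,1],
  ],
)

```text
clock: 27.05
eef_pos: [536.9, -62.1, 40.1]
tool_rot: [3.141, 0.001, 2.768]
force: [1.5, 1.4, 4.1]
width: 34.3
```

>>> play_rows(
  series=[
    [0,0,0.05,0,1],
    [0,0,0.05,0,1],
  ],
)

```text
clock: 27.25
eef_pos: [536.9, -62.1, 39.6]
tool_rot: [3.141, 0.001, 2.768]
force: [1.8, 1.8, 4.4]
width: 34.4
```

>>> play_rows(
  series=[
    [0,0,0.05,0,1],
    [0,0,0.05,0,1],
  ],
)

```text
clock: 27.45
eef_pos: [536.9, -62.1, 39.0]
tool_rot: [3.141, 0.001, 2.768]
force: [3.0, 1.0, 4.2]
width: 34.4
```

>>> play_rows(
  series=[
    [0,0,-0.1,0,1],
    [0,0,-0.2,0,1],
    [0,0,-0.28,0,1],
    [0,0,-0.28,0,1],
  ],
)

```text
clock: 27.85
eef_pos: [536.6, -62.0, 41.4]
tool_rot: [3.141, 0.0, 2.768]
force: [4.9, 1.8, -1.3]
width: 34.4
```

>>> play_rows(
  series=[
    [0,0,-0.07,0,1],
    [0,0,-0.07,0,1],
  ],
)

```text
clock: 28.05
eef_pos: [536.6, -62.0, 41.5]
tool_rot: [3.141, 0.0, 2.768]
force: [5.2, 1.4, -7.1]
width: 34.1
```

It is held (-7 N on the pull). I'll press once more, gently, with the lateral load relieved, to be sure of both lips, then ease up and release.

>>> play_rows(
  series=[
    [-0.05,0,0.1,0,1],
    [-0.05,0,0.2,0,1],
    [-0.05,0,0.3,0,1],
    [-0.05,0,0.36,0,1],
    [-0.05,0,0.36,0,1],
  ],
)

```text
clock: 28.55
eef_pos: [536.6, -62.0, 39.1]
tool_rot: [3.141, -0.0, 2.768]
force: [3.2, 3.3, 4.6]
width: 34.0
```

>>> play_rows(
  series=[
    [0,0,0.05,0,1],
    [0,0,0.05,0,1],
  ],
)

```text
clock: 28.75
eef_pos: [536.6, -62.0, 38.7]
tool_rot: [3.141, -0.0, 2.768]
force: [2.0, 3.4, 5.3]
width: 34.4
```

>>> play_rows(
  series=[
    [0,0,-0.1,0,1],
    [0,0,-0.2,0,1],
    [0,0,-0.25,0,1],
    [0,0,-0.25,0,0.35],
    [0,0,-0.25,0,0.35],
    [0,0,-0.25,0,0.35],
    [0,0,-0.25,0,0.35],
    [0,0,-0.25,0,0.35],
  ],
)

```text
clock: 29.55
eef_pos: [536.4, -62.7, 40.7]
tool_rot: [-3.141, -0.001, 2.768]
force: [-0.0, -0.2, -0.4]
width: 55.6
```

>>> play_rows(
  series=[
    [0,0,-1,0,0.35],
    [0,0,-3,0,0.35],
    [0,0,-6,0,0.35],
    [0,0,-10,0,0.2],
    [0,0,-10,0,0.1],
    [0,0,-10,0,0.1],
    [0,0,-10,0,0.1],
  ],
)

```text
clock: 30.25
eef_pos: [536.0, -62.3, 140.4]
tool_rot: [-3.141, -0.001, 2.768]
force: [0.2, -0.0, -0.5]
width: 77.1
```

Run:
```python
from h import *
import pickle
go(536.7,-62,140,158.6)
c=cam('wrist'); pickle.dump(c,open('w9.pkl','wb')); a=cam('scene'); o=pickle.load(open('w6.pkl','rb'))
k=lambda i:cv2.resize(i[130:300,200:330,::-1],None,fx=3,fy=3,interpolation=cv2.INTER_CUBIC)
s=cv2.resize(a['im'][220:330,200:280,::-1],(371,510),interpolation=cv2.INTER_CUBIC)
cv2.imwrite('pics/w9.png',np.hstack([k(c['im']),s]))
```

```text
t 30.25 pos [536.   -62.31 140.42] rot [-1.7997e+02 -8.0000e-02  1.5860e+02] F [ 0.18 -0.02 -0.47] w 77.1
cmd cm/deg [-0.05  0.05  0.04] 0.0
```

View pics/w9.png

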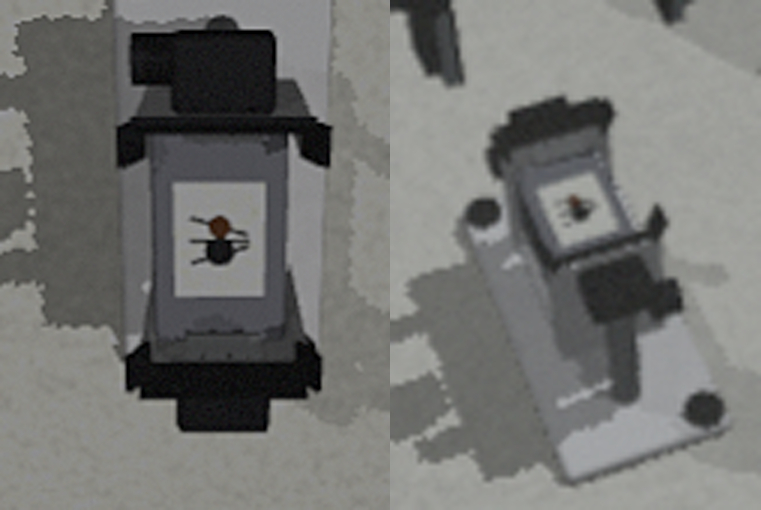

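The carrier lies flat in the well (window at (172,182)-(266,297)), and the picture looks the same as after the first one. I'll compare the two numerically for height and tilt, and diff the top view for the bystanders.

Run:
```python
from h import *
import pickle
for n in ('w6','w9'):
    c=pickle.load(open(n+'.pkl','rb')); g=cv2.cvtColor(c['im'],cv2.COLOR_RGB2GRAY)
    g=cv2.resize(g[185:235,245:300],None,fx=8,fy=8,interpolation=cv2.INTER_CUBIC)
    b=cv2.morphologyEx((g>130).astype(np.uint8),cv2.MORPH_CLOSE,np.ones((61,61)))
    k,_,st,_=cv2.connectedComponentsWithStats(b); i=1+st[1:,4].argmax(); print(n,st[i]/8)
    w=(b==0)|True; x,y,W,H,_=st[i]
    print([(np.ptp(np.where(b[r,x:x+W])[0])/8) for r in (y+16,y+H//2,y+H-16)], c['M'][:3,3].round(1))
o,_=pickle.load(open('c.pkl','rb')); t=cam('top')
d=cv2.absdiff(o['im'],t['im']).max(2)>45; n,_,st,ce=cv2.connectedComponentsWithStats(cv2.morphologyEx(d.astype(np.uint8),cv2.MORPH_OPEN,np.ones((3,3))))
print([(ce[i].round().tolist(),int(st[i,4])) for i in range(1,n) if st[i,4]>30])
```

```text
w6 [1.25000e+01 5.25000e+00 2.97500e+01 3.68750e+01 7.85775e+03]
[np.float64(29.5), np.float64(29.0), np.float64(28.625)] [459.2 -31.3 304.9]
w9 [1.312500e+01 6.250000e+00 3.012500e+01 3.737500e+01 8.163125e+03]
[np.float64(30.0), np.float64(29.125), np.float64(28.875)] [458.7 -32.1 303.2]
[([355.0, 86.0], 32), ([432.0, 98.0], 127), ([452.0, 269.0], 38737), ([366.0, 97.0], 89), ([228.0, 158.0], 296), ([509.0, 190.0], 902), ([336.0, 188.0], 106), ([331.0, 199.0], 39), ([187.0, 235.0], 421), ([475.0, 247.0], 754), ([221.0, 365.0], 7617), ([339.0, 406.0], 475), ([368.0, 414.0], 360)]
```

```bash
python3 -c "
from h import *
print(order.finish_job())"
```

```text
the job is handed in; nothing more can be done
None
```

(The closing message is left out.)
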